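# Load the die base and peel the clinging tray off the stack

## Robot

A 7-joint arm with a two-finger parallel gripper is mounted at the origin on a cart in front of the work surface, level with it; the furniture and walls round the work are solid. World frame = base frame: x ahead of the robot, y to its left, z up, the work surface at z = 0. Lengths are in m, angles in rad, forces in N, time in s.
With the tool pointing down it reaches from about 0.4 to 0.875 m from the base axis. Payload 19.3 kg.
Tool frame: the origin (TCP) lies at the very end of the fingers, on their centre line; the grasp point (between the pads) lies 19 mm behind it; y points along the fingers, z is the direction in which the jaws open and shut, and the axes are right-handed (so a half turn about y gives the same grasp; the last joint's range is limited). The gripper opens to 85 mm and grips with 20 to 120 N. Pads are 22 mm wide; open, the fingers measure 114 mm over their backs; the gripper's body (76 mm by 85 mm) begins 54 mm behind the grasp point. The pads swing forward as they close: fully open they stand 13 mm farther back than shut.
Start: joints at [1.076, 0.521, -0.036, 1.599, 0.021, 1.021, -0.113], TCP at [0.258, -0.569, 0.204] pointing down, gripper open.
Joint ranges: [-2.91, 2.91], [-0.3, 2.13], [-1.5, 1.42], [0.17, 2.43], [-1.26, 4.41], [0.16, 1.93], [-2.52, 2.52]. Speed limits (rad/s): [1.89, 1.89, 2.39, 2.39, 3.01, 3.01, 3.01].

## Interface

Orientations are given as a unit quaternion [x, y, z, w].
In Python, from cell import readout, imaging, ticket gives the robot as it stands. The module is installed in compiled form; this text tells all that it offers.
- The arm moves only by the tool step_arm, never from a script. Its argument "motion" is a list of rows, each a list of 7 numbers: the closure in counts, from 0 (fully open) to 255 (shut), then the shift along the tool's x, y, z in mm, then the turn, a rotation vector about the tool's x, y, z in rad. In form: [[fingers, dx, dy, dz, wx, wy, wz], ...]. A call has 1 to 12 rows; each row is the pose to reach, as a shift and turn from the pose measured when the call began, along the tool's axes at that moment; what a row does not reach only later rows make up. A row lasts 1/10 s, in which the tool goes at most 50 mm and 8.59 degrees, less where a joint would pass 70% of its speed; a pose out of reach is approached as far as the arm can. A call with a gripper value outside its range is refused whole. The fingers move at their own pace and stop on an object; "newtons" is the grip in N (left out, the last holds). Time passes only in rows, so rows that repeat a pose let the fingers close. It gives the time, the measured TCP pose, the force and the opening at its end, in the units of the state.
- readout.get_obs(): the state, without advancing time (a new reading comes with each control period).
- imaging.capture(name): name is "scene" or "top" or "wrist"; returns the picture (420x560x3 uint8, red, green, blue); there is no depth.
- imaging.get_calibration(name): a dict with "mtx" (3x3 intrinsics, pixels), "k1" (the pictures are not rectified: a ray, as slopes to the right and down, at radius r is drawn at 1 + k1 r^2 times it, then the intrinsics apply), "R" (3x3) and "t" (3): a world point X has camera coordinates R X + t. Camera axes: x right, y down, z forward; pixel columns grow to the right and rows downward; lengths in m; the calibration is good to about 2 mm. A picture is of the moment at which its call begins: read the wrist's pose just before it. get_calibration takes no time and is no camera call; for the wrist camera it gives the pose at the moment of the call.
- ticket.sign_off(): hands the job in, once; it reports no verdict.
The state is a dict: "t": time; "q": joint angles; "dq": joint speeds; "effort": joint torques, N m; "tool_pos": TCP position; "orientation": TCP orientation; "force": force on the tool from outside, world axes, zero at the start; "torque": the same for the moment, N m; "opening": opening from 0.0 (shut) to 1.0 (fully open).
Only numpy, scipy, OpenCV 4.12 (cv2) and the standard library are available. Lean on these libraries where they do the work, as an engineer would, in place of code of your own. Each camera call takes 0.05 s, during which the arm holds its last target. There are 200 camera calls.

## Task

Put the small steel pellet-die base, stud up, into the round pocket of the top tray of the stack and let go of it. The tray clings to the stack, so then take it by the blue tab on its corner and peel it: lift that corner well clear first while the opposite corner stays down. When it has come free, hold the tray up level over the stack, about a hand's width clear of it, with the die base still in its pocket, and finish while holding it there; leave the two jars and the brass weight alone.

Things in the scene. Friction and masses are not known exactly. Their poses are not given: they have to be found in the camera images.
- stack: Fixed grey cradle, 140 x 140 mm, with the lower white trays (101 mm square); their rim is 30 mm above the worktop. Origin: centre of the underside, on the worktop. A cavity in the top, 84 mm square, 9 mm deep, takes the top tray's plug. Mid-side posts (24 mm wide, 62 mm from the origin, 38 mm high) carry sprung pads pressing on the top tray's edge, 7 to 8 N each, until it has risen 6 mm there.
- tray: Loose white top tray, 80 g. Origin: centre of its underside, 23 mm above the worktop at the start, over the stack's origin, same yaw. From there up: an 80 x 80 mm plug 7 mm thick (2 mm play in the cavity), then a 104 x 104 mm rim plate from 7 to 13 mm (top 36 mm above the worktop when seated) with a round pocket 38 mm across, 6 mm deep in the middle. Blue tab on the corner at -x, -y.
- pocket (a point): Centre of the pocket's floor on the tray, 6 mm below the tray's top face; the floor is marked by a blue disc. Axes as the tray.
- tab (a point): Foot of the blue upright tab on the tray's top face, 44 mm from the tray's centre in -x and in -y (36 mm above the worktop when seated). The tab rises 28 mm from here, is 10 mm thick along the diagonal (from here to the opposite corner) and 30 mm wide across it, so fingers closing along the diagonal pinch it. Axes as the tray.
- near_corner (a point): Lower edge of the rim plate at the corner with the tab (tray -52, -52 mm); 30 mm above the worktop when seated.
- far_corner (a point): Lower edge of the rim plate at the opposite corner (tray +52, +52 mm), on which the tray pivots while it is peeled; 30 mm above the worktop when seated.
- die_base: Steel pellet-die base, 70 g: a disc 33 mm across and about 10 mm high with a narrower stud on top, 16 mm high in all. It stands stud up on the worktop, to the left of the stack. Origin: centre of its underside; z along the stud, up.
- jar_red: Sample jar with red lid, 58 mm across, 62 mm high, a bystander. Origin: centre of its underside. Behind it stands the black computer tower, 335 mm high, a hazard on the way from the right: its front is 0.52 m ahead of the robot base, 0.15 to 0.33 m to the right.
- jar_blue: Sample jar with blue lid, 54 mm across, 55 mm high, a bystander. Origin: centre of its underside.
- weight: Small brass weight, 18 mm across, 31 mm high, a bystander. Origin: centre of its underside.
Mind the look-alikes: they are no part of the job. Of the things shaped like the die_base, the steel one is meant.

How it is judged:
On the way, in this order (a step that is already met when the one before it is completed fails the run):
1. the die base lies stud up in the pocket of the seated tray, let go (horizontal distance between die_base and pocket below 0.005 m and z of die_base in the frame of pocket below 0.002 m and angle between die_base's own z axis and vertical below 0.12 rad and z of near_corner in the frame of stack below 0.034 m and contact force between the fingers and die_base below 0.1 N), for 0.2 s.
2. the tab corner is lifted at least 14 mm while the opposite corner is still within 5 mm of its seat, the die base in the pocket (z of near_corner in the frame of stack above 0.044 m and z of far_corner in the frame of stack below 0.035 m and distance between die_base and pocket below 0.008 m and contact force between the fingers and tray above 1 N), for 0.05 s.
At the end, for the whole second after the job is handed in: The fingers hold the tray still and level (0.2 rad), its rim 55 mm or more above its seat, underside below 250 mm, centre within 100 mm of the stack's in plan, clear of the stack; the die base lies flat, stud up, in the pocket (within 6 mm), untouched by the fingers (z of each of near_corner, far_corner in the frame of stack above 0.085 m and height (world z) of tray below 0.25 m and horizontal distance between tray and stack below 0.1 m and angle between tray's own z axis and vertical below 0.2 rad and distance between die_base and pocket below 0.006 m and angle between the z axis of die_base and the z axis of tray, either way round below 0.12 rad and angle between die_base's own z axis and vertical below 0.35 rad and contact force between the fingers and die_base below 0.1 N and contact force between the fingers and tray above 1 N and contact force between tray and stack below 0.1 N and linear speed of tray below 0.03 m/s); the arm keeps its last pose, push and grip.
It fails at once if a bystander is pushed more than 20 mm or tipped (distance of any of jar_red, jar_blue, weight from where it was at the start of the episode above 0.02 m or angle between any of jar_red, jar_blue, weight's own z axis and vertical above 0.4 rad).
It also fails if it takes over 54 s, if anything falls off the work surface, if the arm or the gripper's body presses on something with over 40 N, if the wrist force passes 120 N, or if a joint passes its speed limit or range.

## Working session

There is one attempt and no reset: what is moved stays moved. The work goes in short steps, Python scripts to look and compute and a tool call to move; the robot and the scene stay as the last step left them, time stands still between calls to the robot, and variables do not carry over. Pictures are saved under pics/ and viewed, about 8 in all and at most 12, crops included, and the job is handed in when it is done.

Besides the shell and the picture viewer there is one more tool, called after "Call:" in YAML: its name, and indented under it one key for each argument. step_arm: Moves the arm, as the interface text tells. Its arguments: {"type":"object","properties":{"motion":{"type":"array"},"newtons":{"type":"number"}},"required":["motion"]}

```bash
mkdir -p pics; cat > h.py <<'E'
import numpy as np, cv2
from cell import readout, imaging, ticket
from scipy.spatial.transform import Rotation as Rn
def cap(name,fn=None):
    im=np.ascontiguousarray(imaging.capture(name)[:,:,::-1]); c=imaging.get_calibration(name)
    if fn: cv2.imwrite('pics/'+fn,im)
    return im,c
def ray(c,uv):
    K=np.array(c['mtx']);d=(np.linalg.inv(K)@[uv[0],uv[1],1])[:2]
    s=d.copy()
    for _ in range(30): s=d/(1+c['k1']*(s@s))
    R=np.array(c['R']);t=np.array(c['t'])
    return -R.T@t, R.T@np.array([s[0],s[1],1])
def onplane(c,uv,z):
    o,d=ray(c,uv); return o+d*(z-o[2])/d[2]
def proj(c,X):
    p=np.array(c['R'])@np.array(X)+np.array(c['t']); s=p[:2]/p[2]; s=s*(1+c['k1']*(s@s))
    return (np.array(c['mtx'])@[s[0],s[1],1])[:2]
def toTool(dw):
    o=readout.get_obs(); return Rn.from_quat(o['orientation']).inv().apply(dw)
E
python3 - <<'E'
from h import *
a,c=cap('scene','s0.png');b,c2=cap('top','t0.png')
print(readout.get_obs())
for k in (c,c2): print(-np.array(k['R']).T@np.array(k['t']),k['k1'],np.array(k['R'])[2])
E
```

```text
{'t': 0.1, 'q': array([ 1.0758254 ,  0.52196532, -0.03632639,  1.59989453,  0.02119297,
        1.02106029, -0.11278164]), 'dq': array([ 0.00043087, -0.00077445,  0.00015085, -0.00077915,  0.00079359,
        0.00022833,  0.00072913]), 'effort': array([ 5.38231383e-03, -9.28501296e+01,  1.98555976e+00, -3.70533836e+01,
        1.83613779e-02,  5.36530861e-03, -1.28978404e-04]), 'tool_pos': array([ 0.25742393, -0.56920852,  0.20319671]), 'orientation': array([-0.1491432 ,  0.69153951, -0.69089747,  0.14896342]), 'force': array([-0.33277675,  0.23505445, -0.47106363]), 'torque': array([ 0.00087427,  0.00924499, -0.04768052]), 'opening': 1.0014934649084055}
[-0.09413117  0.47911029  0.69847582] -0.055607134643390635 [ 0.61294934 -0.44226601 -0.65474719]
[0.38576043 0.03654901 1.18804537] -0.1343334496155589 [ 0.0953937   0.00903487 -0.99539862]
```

View pics/s0.png

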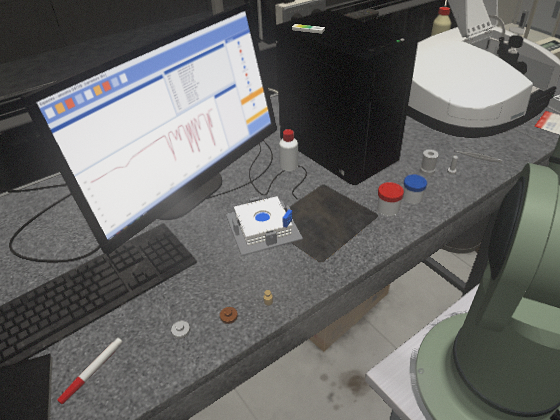

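View pics/t0.png

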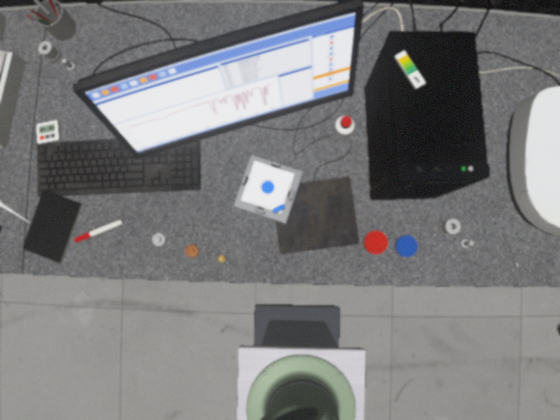

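Scene (420x560 pictures): the candidates shaped like the die base are the steel disc at top (158,240) / scene (180,328), the copper one at top (192,251) / scene (228,314), and a grey ring at top (452,227), far right beside the tower. The brass weight is at top (221,259). The steel one left of the stack at (158,240) fits the description. The tray has its pocket disc at (267,187) and its tab at (279,210). I'll check with a close crop and measure.

```bash
python3 - <<'E'
from h import *
s=cv2.imread('pics/s0.png');t=cv2.imread('pics/t0.png')
cs=imaging.get_calibration('scene');ct=imaging.get_calibration('top')
def blobs(im,lo,hi,roi,space=True,amin=15):
    x0,y0,x1,y1=roi;r=im[y0:y1,x0:x1]
    m=cv2.inRange(cv2.cvtColor(r,cv2.COLOR_BGR2HSV),lo,hi)
    n,l,st,ce=cv2.connectedComponentsWithStats(m)
    return [(ce[i]+[x0,y0],st[i,4],st[i,:4]+[x0,y0,0,0]) for i in range(1,n) if st[i,4]>=amin]
B=((100,120,90),(130,255,255))
for nm,im,c,roi in(('top',t,ct,(225,140,310,230)),('scene',s,cs,(220,185,305,255))):
    for ce,a,bb in blobs(im,*B,roi): print(nm,'blue',ce,a,bb,onplane(c,ce,.030),onplane(c,ce,.05))
S=((0,0,135),(180,60,255))
for nm,im,c,roi in(('top',t,ct,(145,228,172,254)),('scene',s,cs,(165,315,196,342)),):
    for ce,a,bb in blobs(im,*S,roi): print(nm,'steel',ce,a,bb,onplane(c,ce,.01))
# white tray quad in top
r=t[140:235,220:315];m=cv2.inRange(cv2.cvtColor(r,cv2.COLOR_BGR2HSV),(0,0,200),(180,50,255))
cn=max(cv2.findContours(m,0,2)[0],key=cv2.contourArea);q=cv2.minAreaRect(cv2.convexHull(cn));print(q)
P=[onplane(ct,p+[220,140],.036) for p in cv2.boxPoints(q)];print(np.round(P,4),np.mean(P,0))
for i in range(4): d=P[(i+1)%4]-P[i];print(np.linalg.norm(d),np.arctan2(d[1],d[0]))
for n,p in dict(weight=(221,259),red=(376,242),blue=(406,245),copper=(192,251)).items(): print(n,onplane(ct,p,.02))
a=cv2.resize(t[130:275,135:315],None,fx=4,fy=4)[:, :]
b=cv2.resize(s[290:345,160:290],(720,305))
cv2.imwrite('pics/c1.png',cv2.resize(np.vstack([a,b[:,:]]),None,fx=.67,fy=.67))
E
```

```text
top blue [267.19387755 186.80612245] 98 [262 182  11  11] [0.54845948 0.09554294 0.03      ] [0.54564959 0.09452409 0.05      ]
top blue [278.5        208.07894737] 38 [274 205  10   7] [0.49611107 0.0661682  0.03      ] [0.49420526 0.06565666 0.05      ]
scene blue [287.21359223 217.51456311] 103 [283 210   9  17] [0.51414759 0.05286275 0.03      ] [0.49594861 0.06561557 0.05      ]
scene blue [262.03333333 216.73333333] 90 [255 213  15   8] [0.55092223 0.09542364 0.03      ] [0.531623   0.10690309 0.05      ]
top steel [158.05194805 239.14935065] 154 [152 232  14  15] [0.41224552 0.36914706 0.01      ]
scene steel [179.87037037 328.05092593] 216 [171 320  19  17] [0.41201472 0.37048032 0.01      ]
((47.15000534057617, 46.55000305175781), (43.006980895996094, 42.69075393676758), 18.434947967529297)
[[0.5134 0.1614 0.036 ]
 [0.6154 0.1312 0.036 ]
 [0.5833 0.0291 0.036 ]
 [0.4821 0.06   0.036 ]] [0.54854301 0.09544222 0.036     ]
0.10639310902209383 -0.2874061303979869
0.10702176433981657 -1.8749526609252483
0.10588577331607528 2.845306347085736
0.10607421497728943 1.27131305729365
weight [0.36719569 0.20568406 0.02      ]
red [ 0.4180117  -0.17760452  0.02      ]
blue [ 0.41197372 -0.25313841  0.02      ]
copper [0.38495312 0.27896201 0.02      ]
```

View pics/c1.png

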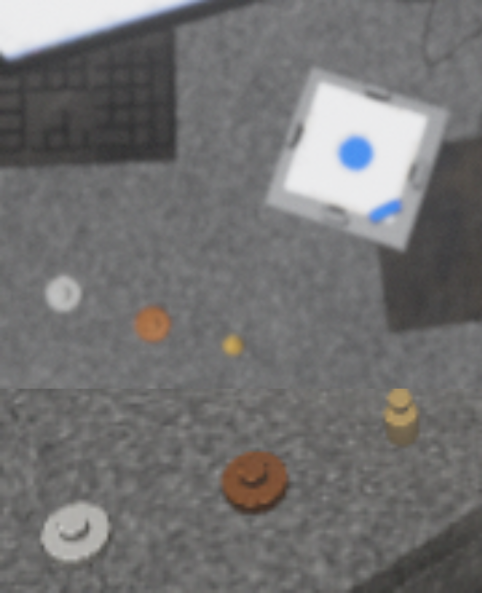

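The crop confirms it: the pale steel disc with its stud is at the left, the copper look-alike is next to it, and the brass weight is to the right. Next I work out the approach in tool axes. I'll keep the jaw along the tab diagonal (28°) throughout.

```bash
cat >> h.py <<'E'
def plan(pts,yaw=None,az=None):
    """pts world -> mm in tool axes; yaw: total turn about world z (rad) of the last"""
    o=readout.get_obs(); R=Rn.from_quat(o['orientation']); p=o['tool_pos']
    for x in pts: print(np.round(R.inv().apply(np.array(x)-p)*1000,1).tolist(), np.round(x,3))
    z=R.as_matrix()[:,2]; print('jaw az',np.arctan2(z[1],z[0]),'y',R.as_matrix()[:,1])
    if az is not None:
        D=np.array([0,0,-1.]); Z=np.array([np.cos(az),np.sin(az),0]); T=Rn.from_matrix(np.c_[np.cross(D,Z),D,Z])
        print('turn',np.round((R.inv()*T).as_rotvec(),4))
E
python3 - <<'E'
from h import *
from scipy.interpolate import CubicSpline
w=np.array([[.257,-.569,.203],[.36,-.38,.2],[.41,-.22,.2],[.46,0,.2],[.45,.2,.19],[.412,.370,.17]])
s=np.r_[0,np.cumsum(np.linalg.norm(np.diff(w,axis=0),axis=1))]
print(s)
plan(CubicSpline(s,w)(np.linspace(0,s[-1],25))[1:],az=.489)
E
```

```text
[0.         0.21526495 0.3828955  0.60850578 0.80900516 0.98434483]
[-36.6, 1.1, -20.7] [ 0.282 -0.535  0.202]
[-71.3, 1.8, -43.4] [ 0.304 -0.5    0.201]
[-103.9, 2.4, -68.2] [ 0.324 -0.464  0.201]
[-134.8, 2.9, -94.8] [ 0.341 -0.427  0.2  ]
[-164.3, 3.2, -122.9] [ 0.356 -0.389  0.2  ]
[-192.7, 3.5, -152.3] [ 0.37  -0.351  0.2  ]
[-220.2, 3.6, -182.6] [ 0.383 -0.312  0.2  ]
[-247.2, 3.6, -213.5] [ 0.395 -0.273  0.2  ]
[-273.9, 3.5, -244.8] [ 0.406 -0.233  0.2  ]
[-300.7, 3.3, -276.1] [ 0.418 -0.194  0.2  ]
[-327.4, 3.0, -307.7] [ 0.429 -0.154  0.2  ]
[-353.3, 2.8, -339.7] [ 0.439 -0.114  0.201]
[-378.2, 2.8, -372.3] [ 0.449 -0.074  0.201]
[-401.4, 3.1, -406.0] [ 0.456 -0.034  0.2  ]
[-422.4, 3.7, -440.9] [0.461 0.007 0.2  ]
[-441.1, 4.9, -477.3] [0.463 0.047 0.199]
[-457.5, 6.5, -514.8] [0.462 0.088 0.197]
[-471.8, 8.7, -553.4] [0.459 0.129 0.195]
[-484.4, 11.4, -592.7] [0.455 0.17  0.192]
[-495.3, 14.7, -632.5] [0.448 0.211 0.189]
[-504.9, 18.6, -672.5] [0.44  0.252 0.185]
[-513.4, 23.1, -712.6] [0.432 0.292 0.181]
[-521.0, 28.2, -752.5] [0.422 0.331 0.176]
[-527.9, 33.9, -792.0] [0.412 0.37  0.17 ]
jaw az -1.1460236451493788 y [-4.39930567e-04  8.33981927e-04 -9.99999555e-01]
turn [ 8.000e-04 -1.635e+00 -7.000e-04]
```

Call:
step_arm:
  motion:
    - [60,-37,0,-21,0,-0.07,0]
    - [60,-71,0,-43,0,-0.14,0]
    - [60,-104,0,-68,0,-0.21,0]
    - [60,-135,0,-95,0,-0.28,0]
    - [60,-164,0,-123,0,-0.35,0]
    - [60,-193,0,-152,0,-0.42,0]
    - [60,-220,0,-183,0,-0.49,0]
    - [60,-247,0,-213,0,-0.56,0]
    - [60,-274,0,-245,0,-0.63,0]
    - [60,-301,0,-276,0,-0.7,0]
    - [60,-327,0,-308,0,-0.77,0]
    - [60,-353,0,-340,0,-0.84,0]
  newtons: 40

```text
t: 1.3
tool_pos: [0.439, -0.1123, 0.2035]
orientation: [-0.419, 0.57, -0.569, 0.419]
force: [1.0, 0.3, -0.1]
opening: 0.767
```

```bash
python3 - <<'E'
from h import *
from scipy.interpolate import CubicSpline
w=np.array([[.439,-.114,.2],[.46,0,.2],[.45,.2,.2],[.412,.370,.17]])
s=np.r_[0,np.cumsum(np.linalg.norm(np.diff(w,axis=0),axis=1))]
plan(CubicSpline(s,w)(np.linspace(0,s[-1],12))[1:],az=.489)
E
```

```text
[-43.4, 4.3, -2.0] [ 0.45  -0.07   0.199]
[-87.7, 4.0, -8.3] [ 0.457 -0.026  0.2  ]
[-131.5, 3.2, -17.8] [0.461 0.018 0.2  ]
[-174.6, 2.2, -30.2] [0.462 0.063 0.201]
[-216.9, 1.6, -45.2] [0.461 0.108 0.202]
[-258.4, 1.9, -62.5] [0.456 0.153 0.202]
[-299.1, 3.6, -81.6] [0.45  0.198 0.2  ]
[-338.9, 7.1, -102.3] [0.443 0.242 0.197]
[-377.7, 13.0, -124.1] [0.433 0.285 0.191]
[-415.5, 21.8, -146.7] [0.423 0.328 0.182]
[-452.2, 33.9, -169.8] [0.412 0.37  0.17 ]
jaw az -0.3032796519745286 y [-5.70572675e-04  7.73850660e-04 -9.99999538e-01]
turn [ 5.000e-04 -7.923e-01 -8.000e-04]
```

Call:
step_arm:
  motion:
    - [100,-43,4,-2,0,-0.07,0]
    - [100,-88,4,-8,0,-0.14,0]
    - [100,-131,3,-18,0,-0.21,0]
    - [100,-175,2,-30,0,-0.29,0]
    - [100,-217,2,-45,0,-0.36,0]
    - [100,-258,2,-62,0,-0.43,0]
    - [100,-299,4,-82,0,-0.5,0]
    - [100,-339,7,-102,0,-0.58,0]
    - [100,-378,13,-124,0,-0.65,0]
    - [100,-415,22,-147,0,-0.72,0]
    - [100,-452,34,-170,0,-0.792,0]
    - [100,-452,34,-170,0,-0.792,0]

```text
t: 2.5
tool_pos: [0.4082, 0.3749, 0.1685]
orientation: [-0.608, 0.363, -0.36, 0.608]
force: [-0.3, -1.8, 0.8]
opening: 0.607
```

```bash
python3 - <<'E'
from h import *
im,c=cap('wrist','w1.png'); print(c['k1'],-np.array(c['R']).T@np.array(c['t']),np.array(c['R'])[2]); o=readout.get_obs();print(o['tool_pos'],o['q'],o['opening'])
print(proj(c,[.412,.37,.01]),proj(c,o['tool_pos']))
E
```

```text
0.0011224132175177834 [0.37172205 0.44257678 0.3384581 ] [ 0.14524532 -0.27429903 -0.95061235]
[0.40970273 0.37208086 0.16884495] [-0.35006137  0.52614216 -0.68429356  1.80022459  0.3952016   0.95762565
 -0.70675035] 0.6077769496410939
[283.79549494 181.21704027] [282.83824279 247.04564817]
```

View pics/w1.png

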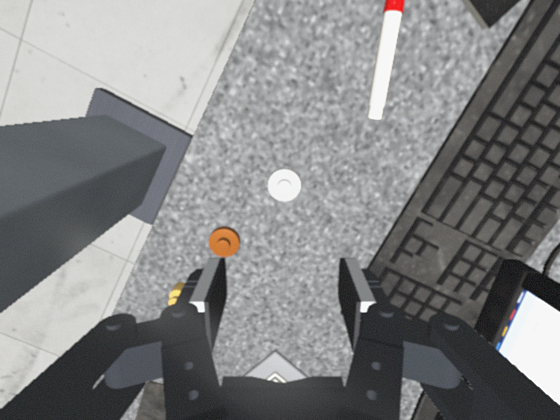

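The wrist view shows the steel disc at (284,185), the copper one at (224,242) and the brass weight at (176,295), between and behind the fingers. I'll measure the steel disc precisely.

```bash
python3 - <<'E'
from h import *
im=cv2.imread('pics/w1.png');c=imaging.get_calibration('wrist')
r=im[160:210,258:310];m=cv2.inRange(cv2.cvtColor(r,cv2.COLOR_BGR2HSV),(0,0,195),(180,60,255))
m=cv2.morphologyEx(m,cv2.MORPH_OPEN,np.ones((3,3)))
cn=max(cv2.findContours(m,0,1)[0],key=cv2.contourArea);e=cv2.fitEllipse(cv2.convexHull(cn));print(e)
p=onplane(c,np.array(e[0])+[258,160],.008);print(p)
plan([[p[0],p[1],.06],[p[0],p[1],.012]],az=.489)
E
```

```text
((25.89065933227539, 25.060331344604492), (32.512413024902344, 33.42013931274414), 90.51171112060547)
[0.41421906 0.36609469 0.008     ]
[7.6, 108.8, 1.4] [0.414 0.366 0.06 ]
[7.7, 156.8, 1.5] [0.414 0.366 0.012]
jaw az 0.4935639643426092 y [-2.72495845e-03  8.70943533e-04 -9.99995908e-01]
turn [ 0.002   0.0046 -0.0021]
```

Call:
step_arm:
  motion:
    - [100,6,36,1,0.002,0,-0.002]
    - [100,6,72,1,0.002,0,-0.002]
    - [100,6,100,1,0.002,0,-0.002]
    - [100,6,100,1,0.002,0,-0.002]
    - [100,6,100,1,0.002,0,-0.002]

```text
t: 3.05
tool_pos: [0.4135, 0.367, 0.0695]
orientation: [0.607, -0.363, 0.363, -0.607]
force: [0.2, 0.3, 0.7]
opening: 0.604
```

```bash
python3 - <<'E'
from h import *
im,c=cap('wrist','w2.png');o=readout.get_obs();print(o['tool_pos'],o['dq'].round(3))
g=proj(c,[.413,.368,.008]);print(g);x0,y0=(g-45).astype(int);x0=max(x0,0);y0=max(y0,0)
r=im[y0:y0+90,x0:x0+90];m=cv2.inRange(cv2.cvtColor(r,cv2.COLOR_BGR2HSV),(0,0,195),(180,60,255))
m=cv2.morphologyEx(m,cv2.MORPH_OPEN,np.ones((3,3)))
cn=max(cv2.findContours(m,0,1)[0],key=cv2.contourArea);e=cv2.fitEllipse(cv2.convexHull(cn));print(e)
p=onplane(c,np.array(e[0])+[x0,y0],.007);print(p)
plan([[p[0],p[1],.012]],az=.489)
cv2.ellipse(im,((e[0][0]+x0,e[0][1]+y0),e[1],e[2]),(0,0,255),1);cv2.imwrite('pics/w2b.png',im)
E
```

```text
[0.41381681 0.36749594 0.07021799] [ 0.001 -0.013 -0.005 -0.004  0.001 -0.005 -0.002]
[281.84360296 208.82741507]
((47.12651824951172, 42.928932189941406), (43.70906066894531, 46.17429733276367), 89.8707275390625)
[0.41293508 0.37009265 0.007     ]
[-2.7, 58.2, 0.4] [0.413 0.37  0.012]
jaw az 0.4927468978286438 y [ 9.71184180e-04  8.10165677e-04 -9.99999200e-01]
turn [-0.0012  0.0037 -0.0003]
```

View pics/w2b.png

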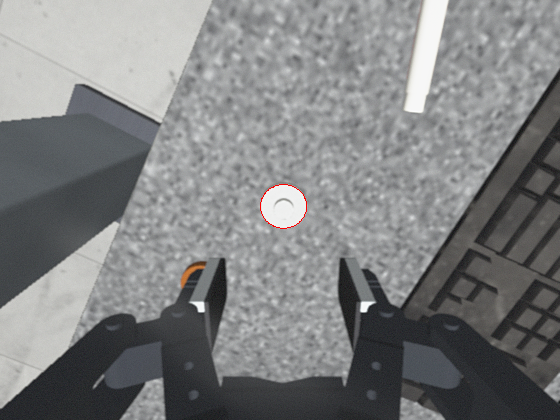

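The ellipse fits the steel disc at (284,206), and the settled measurement of (0.413, 0.370) agrees with both fixed cameras. Now I descend and grip the stud.

Call:
step_arm:
  motion:
    - [130,-2.6,25,0.2,0,0,0]
    - [150,-2.6,45,0.2,0,0,0]
    - [150,-2.6,56,0.2,0,0,0]
    - [150,-2.6,58.5,0.2,0,0,0]
    - [150,-2.6,58.5,0.2,0,0,0]
    - [150,-2.6,58.5,0.2,0,0,0]

```text
t: 3.7
tool_pos: [0.4133, 0.3703, 0.0128]
orientation: [-0.606, 0.363, -0.363, 0.608]
force: [-0.2, 0.3, 0.1]
opening: 0.412
```

Call:
step_arm:
  motion:
    - [255,0,0,0,0,0,0]
    - [255,0,0,0,0,0,0]
    - [255,0,0,0,0,0,0]
    - [255,0,0,0,0,0,0]
    - [255,0,0,0,0,0,0]
    - [255,0,0,0,0,0,0]

```text
t: 4.3
tool_pos: [0.4133, 0.3703, 0.0128]
orientation: [-0.606, 0.363, -0.363, 0.608]
force: [0.1, 0.4, 0.3]
opening: -0.002
```

```bash
python3 - <<'E'
from h import *
im,c=cap('wrist','w3.png');o=readout.get_obs();print(o['tool_pos'],o['opening'],o['force'],proj(c,o['tool_pos']))
s,_=cap('scene');a=cv2.resize(s[280:360,130:240],(480,349));b=im[150:400,160:400]
b=cv2.resize(b,(335,349));cv2.imwrite('pics/c3.png',np.hstack([a,b]))
E
```

```text
[0.41330189 0.37035712 0.01274792] -0.0027137419162464285 [-0.10618405 -0.2938908  -0.00913212] [282.88786719 246.98893074]
```

View pics/c3.png

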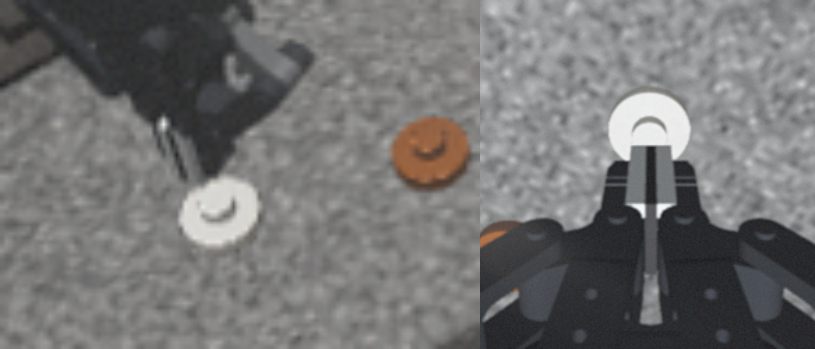

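The view shows the fingers fully shut, with their tip at about scene (176,321), and the die undisturbed in front of or below them with its disc centre at scene (180,328.6). I need to know whether the tip is too high or offset.

```bash
python3 - <<'E'
from h import *
cs=imaging.get_calibration('scene');cw=imaging.get_calibration('wrist');o=readout.get_obs();p=o['tool_pos'];R=Rn.from_quat(o['orientation']).as_matrix()
im=cv2.imread('pics/w3.png')
for dx in(-11,0,11):
  for h in(0,5,10,15,20,30): 
    X=p+R[:,0]*dx/1000+[0,0,h/1000];print(dx,h,proj(cs,X).round(1),proj(cw,X).round(1))
print('die',proj(cw,[.4125,.370,.01]).round(1),proj(cw,[.4125,.37,.016]).round(1),proj(cs,[.4125,.37,.016]).round(1))
r=im[205:262,250:315];m=cv2.inRange(cv2.cvtColor(r,cv2.COLOR_BGR2HSV),(0,0,195),(180,60,255))
n,l,st,ce=cv2.connectedComponentsWithStats(m);print(st[1:]+[250,205,0,0,0])
E
```

```text
-11 0 [175.8 331.4] [282.9 228.5]
-11 5 [175.2 329.8] [282.9 232.1]
-11 10 [174.7 328.1] [283.  235.9]
-11 15 [174.1 326.5] [283.  239.9]
-11 20 [173.6 324.9] [283.1 244.2]
-11 30 [172.4 321.5] [283.2 253.5]
0 0 [179.3 326.6] [282.9 247. ]
0 5 [178.8 325. ] [282.9 251.1]
0 10 [178.3 323.4] [283.  255.3]
0 15 [177.8 321.8] [283.  259.8]
0 20 [177.2 320.1] [283.1 264.5]
0 30 [176.1 316.8] [283.2 274.9]
11 0 [182.8 322. ] [282.9 264.9]
11 5 [182.3 320.4] [282.9 269.3]
11 10 [181.8 318.8] [283. 274.]
11 15 [181.3 317.1] [283.  278.9]
11 20 [180.8 315.5] [283.1 284.1]
11 30 [179.8 312.1] [283.2 295.3]
die [281.3 244.8] [281.3 249.5] [179.4 325.8]
[[ 252  216   59   46 1892]]
```

The fingers hide the front of the stud, so they ended up above it: the tip is higher than the TCP reading suggests. I'll reopen, go lower in small steps, and try closing again.

Call:
step_arm:
  motion:
    - [130,0,0,0,0,0,0]
    - [130,0,0,0,0,0,0]
    - [130,0,2,0,0,0,0]
    - [130,0,4,0,0,0,0]
    - [130,0,6,0,0,0,0]
    - [130,0,6,0,0,0,0]
  newtons: 25

```text
t: 5.0
tool_pos: [0.4131, 0.3702, 0.0064]
orientation: [-0.606, 0.363, -0.363, 0.607]
force: [-1.3, -0.4, 0.6]
opening: 0.49
```

Call:
step_arm:
  motion:
    - [255,0,0,0,0,0,0]
    - [255,0,0,0,0,0,0]
    - [255,0,0,0,0,0,0]
    - [255,0,0,0,0,0,0]
    - [255,0,0,0,0,0,0]

```text
t: 5.5
tool_pos: [0.4132, 0.3702, 0.0064]
orientation: [-0.606, 0.363, -0.363, 0.608]
force: [-0.4, 0.3, 0.1]
opening: 0.001
```

Call:
step_arm:
  motion:
    - [130,0,0,0,0,0,0]
    - [130,0,0,0,0,0,0]
    - [130,0,2,0,0,0,0]
    - [130,0,4,0,0,0,0]
    - [130,0,6,0,0,0,0]
    - [130,0,6,0,0,0,0]

```text
t: 6.1
tool_pos: [0.413, 0.3701, 0.0001]
orientation: [-0.606, 0.363, -0.363, 0.607]
force: [-0.1, -0.5, -0.4]
opening: 0.491
```

```bash
python3 - <<'E'
from h import *
im,c=cap('wrist','w4.png');o=readout.get_obs();print(o['tool_pos'],o['opening'],o['force'],c['mtx'])
s,cs=cap('scene','s4.png');a=cv2.resize(s[270:350,140:250],(480,349),interpolation=cv2.INTER_CUBIC);b=im[150:400,120:450]
b=cv2.resize(b,(461,349));cv2.imwrite('pics/c4.png',cv2.resize(np.hstack([a,b]),None,fx=.84,fy=.84))
E
```

```text
[4.13071022e-01 3.70208974e-01 2.30640719e-04] 0.48818316363229913 [-0.49345694 -0.40358621 -0.04451731] [[338.70063128   0.         282.02952221]
 [  0.         338.70063128 204.31325418]
 [  0.           0.           1.        ]]
```

View pics/c4.png

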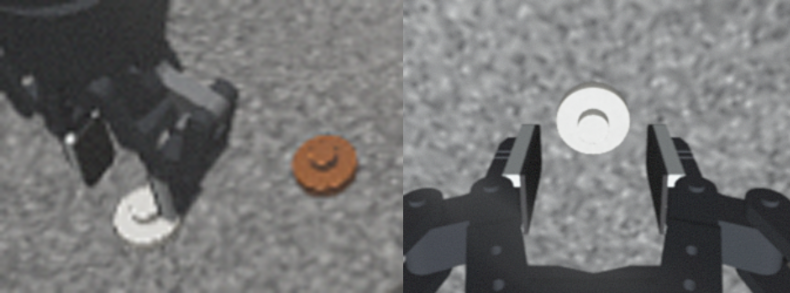

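The picture shows the pads straddling but well above the die. Pad gap against pixel spacing puts the pad ends about 31 mm behind the nominal TCP, in agreement with the two empty closures. I'll lower a further 18 mm and close.

Call:
step_arm:
  motion:
    - [130,0,4,0,0,0,0]
    - [130,0,8,0,0,0,0]
    - [130,0,12,0,0,0,0]
    - [130,0,15,0,0,0,0]
    - [130,0,18,0,0,0,0]
    - [130,0,18,0,0,0,0]

```text
t: 6.8
tool_pos: [0.413, 0.3701, -0.0181]
orientation: [-0.606, 0.363, -0.363, 0.607]
force: [0.6, 0.2, 0.1]
opening: 0.49
```

Call:
step_arm:
  motion:
    - [255,0,0,0,0,0,0]
    - [255,0,0,0,0,0,0]
    - [255,0,0,0,0,0,0]
    - [255,0,0,0,0,0,0]
    - [255,0,0,0,0,0,0]

```text
t: 7.3
tool_pos: [0.413, 0.3702, -0.0178]
orientation: [-0.606, 0.363, -0.363, 0.607]
force: [-1.5, -1.2, 6.3]
opening: 0.371
```

The pads caught the disc rather than the stud (opening 0.37). I want the stud, so I'll reopen, rise 4 mm and close again.

Call:
step_arm:
  motion:
    - [130,0,0,0,0,0,0]
    - [130,0,0,0,0,0,0]
    - [130,0,-2,0,0,0,0]
    - [130,0,-4,0,0,0,0]
    - [130,0,-4,0,0,0,0]

```text
t: 7.8
tool_pos: [0.4131, 0.3703, -0.0135]
orientation: [-0.606, 0.363, -0.363, 0.608]
force: [0.3, 0.6, -0.8]
opening: 0.489
```

Call:
step_arm:
  motion:
    - [255,0,0,0,0,0,0]
    - [255,0,0,0,0,0,0]
    - [255,0,0,0,0,0,0]
    - [255,0,0,0,0,0,0]
    - [255,0,0,0,0,0,0]

```text
t: 8.3
tool_pos: [0.4132, 0.3703, -0.0133]
orientation: [-0.606, 0.363, -0.363, 0.608]
force: [-0.5, -1.4, 6.7]
opening: 0.346
```

Call:
step_arm:
  motion:
    - [130,0,0,0,0,0,0]
    - [130,0,0,0,0,0,0]
    - [130,0,-2,0,0,0,0]
    - [130,0,-3,0,0,0,0]
    - [130,0,-3,0,0,0,0]

```text
t: 8.8
tool_pos: [0.4133, 0.3704, -0.0101]
orientation: [-0.606, 0.363, -0.363, 0.608]
force: [0.0, 0.4, -0.4]
opening: 0.49
```

Call:
step_arm:
  motion:
    - [255,0,0,0,0,0,0]
    - [255,0,0,0,0,0,0]
    - [255,0,0,0,0,0,0]
    - [255,0,0,0,0,0,0]
    - [255,0,0,0,0,0,0]

```text
t: 9.3
tool_pos: [0.4132, 0.3704, -0.0101]
orientation: [-0.606, 0.363, -0.363, 0.608]
force: [1.2, 0.5, -1.7]
opening: 0.002
```

```bash
python3 - <<'E'
from h import *
im,c=cap('wrist','w5.png');o=readout.get_obs();print(o['tool_pos'],o['opening'],o['force'])
s,cs=cap('scene','s5.png');a=cv2.resize(s[270:350,140:250],(480,349),interpolation=cv2.INTER_CUBIC);b=im[180:330,180:380]
b=cv2.resize(b,(465,349),interpolation=cv2.INTER_CUBIC);cv2.imwrite('pics/c5.png',cv2.resize(np.hstack([a,b]),None,fx=.84,fy=.84))
E
```

```text
[ 0.41322623  0.37040479 -0.01015173] 0.0029596379270549478 [-0.59118871 -0.34865343  0.72278953]
```

View pics/c5.png

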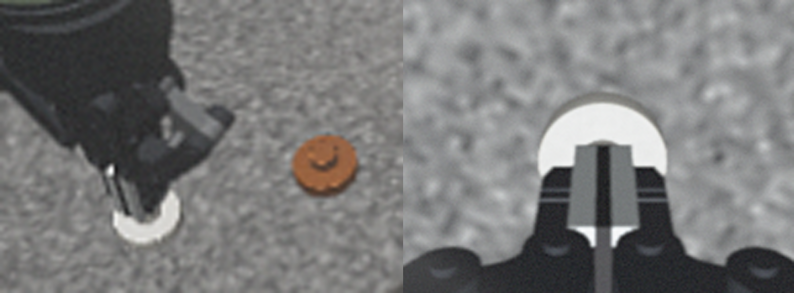

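The picture shows the fingers shut again, yet the disc is visible beside the tip. The squeezes at 31.5 and 29 mm are chords narrower than 33 mm, so the die may be off along tool x. I'll check with ray geometry and re-measure the die from the fixed cameras.

```bash
python3 - <<'E'
from h import *
t,ct=cap('top','t6.png');cs=imaging.get_calibration('scene');cw=imaging.get_calibration('wrist')
o=readout.get_obs();p=o['tool_pos'];R=Rn.from_quat(o['orientation']).as_matrix()
# die in wrist now (w5): rim ellipse, upper visible arc
im=cv2.imread('pics/w5.png');r=im[215:300,235:330]
m=cv2.inRange(cv2.cvtColor(r,cv2.COLOR_BGR2HSV),(0,0,215),(180,40,255))
ys,xs=np.nonzero(m);print('white bbox',xs.min()+235,xs.max()+235,ys.min()+215)
rows=[(y+215,xs[ys==y].min()+235,xs[ys==y].max()+235) for y in np.unique(ys)][::3];print(rows)
for v in range(225,300,3): pass
s=cv2.imread('pics/s5.png');print('scene die col/rows')
r=s[315:345,160:200];m=cv2.inRange(cv2.cvtColor(r,cv2.COLOR_BGR2HSV),(0,0,150),(180,60,255));ys,xs=np.nonzero(m);print(xs.min()+160,xs.max()+160,ys.min()+315,ys.max()+315)
s0=cv2.imread('pics/s0.png');r=s0[315:345,160:200];m=cv2.inRange(cv2.cvtColor(r,cv2.COLOR_BGR2HSV),(0,0,150),(180,60,255));ys,xs=np.nonzero(m);print('at start',xs.min()+160,xs.max()+160,ys.min()+315,ys.max()+315)
# tip corners from w4, TCP z then .0002: tool-frame coordinates by ray/plane
def inplane(c,uv,w,P):
    oo,d=ray(c,uv);k=(w-(oo-P)@R[:,2])/(d@R[:,2]);return ((oo+k*d-P)@R*1000).round(1)
cam_shift=p-np.array([.41307,.37021,.00023])
cw2=dict(cw);cw2['t']=np.array(cw['t'])+np.array(cw['R'])@cam_shift
P4=p-cam_shift
for uv,w in(((237.7,255.7),-.0207),((237.7,255.7),.0207),((330.5,255.7),.0207),((224,347.8),-.0207),((224,347.8),.0207)): print('wrist',uv,w,inplane(cw2,uv,w,P4))
for uv in((165.9,321),(185,329.5)):
  for w in(-.0207,.0207): print('scene',uv,w,inplane(cs,uv,w,P4))
E
```

```text
white bbox 249 314 233
[(np.int64(233), np.int64(277), np.int64(286)), (np.int64(236), np.int64(267), np.int64(296)), (np.int64(239), np.int64(262), np.int64(301)), (np.int64(242), np.int64(258), np.int64(305)), (np.int64(245), np.int64(255), np.int64(308)), (np.int64(248), np.int64(253), np.int64(310)), (np.int64(251), np.int64(252), np.int64(311)), (np.int64(254), np.int64(251), np.int64(312)), (np.int64(257), np.int64(250), np.int64(313)), (np.int64(260), np.int64(249), np.int64(313)), (np.int64(263), np.int64(250), np.int64(314)), (np.int64(266), np.int64(250), np.int64(313)), (np.int64(296), np.int64(269), np.int64(295)), (np.int64(299), np.int64(273), np.int64(292))]
scene die col/rows
161 198 315 342
at start 171 188 321 335
wrist (237.7, 255.7) -0.0207 [ -9.8 -29.8 -20.7]
wrist (237.7, 255.7) 0.0207 [-153.8 -314.7   20.7]
wrist (330.5, 255.7) 0.0207 [-12.9 -36.1  20.7]
wrist (224, 347.8) -0.0207 [  3.9 -72.9 -20.7]
wrist (224, 347.8) 0.0207 [-168.1 -269.8   20.7]
scene (165.9, 321) -0.0207 [-40.5 -94.8 -20.7]
scene (165.9, 321) 0.0207 [ -7.7 -27.7  20.7]
scene (185, 329.5) -0.0207 [ -7.9 -27.1 -20.7]
scene (185, 329.5) 0.0207 [28.6 47.5 20.7]
```

Both cameras agree that the pad ends are about 30 mm behind the nominal TCP. The die is still flat and centred under the jaws, so the earlier closures only wedged on its upper edge. I'll take the disc by its side instead: open, go 10.5 mm lower, and close.

Call:
step_arm:
  motion:
    - [120,0,0,0,0,0,0]
    - [120,0,0,0,0,0,0]
    - [120,0,3,0,0,0,0]
    - [120,0,6,0,0,0,0]
    - [120,0,9,0,0,0,0]
    - [120,0,10.5,0,0,0,0]
    - [120,0,10.5,0,0,0,0]
  newtons: 40

```text
t: 10.15
tool_pos: [0.4131, 0.3703, -0.021]
orientation: [-0.606, 0.363, -0.363, 0.607]
force: [-0.4, -0.2, -0.7]
opening: 0.529
```

Call:
step_arm:
  motion:
    - [255,0,0,0,0,0,0]
    - [255,0,0,0,0,0,0]
    - [255,0,0,0,0,0,0]
    - [255,0,0,0,0,0,0]
    - [255,0,0,0,0,0,0]

```text
t: 10.65
tool_pos: [0.4132, 0.3704, -0.0207]
orientation: [-0.606, 0.363, -0.363, 0.608]
force: [-2.2, -1.3, 5.5]
opening: 0.358
```

Call:
step_arm:
  motion:
    - [255,0,-10,0,0,0,0]
    - [255,0,-30,0,0,0,0]
    - [255,0,-60,0,0,0,0]
    - [255,0,-80,0,0,0,0]
    - [255,0,-90,0,0,0,0]
    - [255,0,-90,0,0,0,0]
    - [255,0,-90,0,0,0,0]

```text
t: 11.35
tool_pos: [0.4129, 0.3699, 0.0688]
orientation: [-0.606, 0.363, -0.363, 0.607]
force: [-0.3, -0.1, -0.8]
opening: 0.359
```

```bash
python3 - <<'E'
from h import *
im,c=cap('wrist','w7.png');o=readout.get_obs();print(o['tool_pos'],o['opening'],o['force'])
s,cs=cap('scene','s7.png');a=cv2.resize(s[240:340,130:250],(480,400),interpolation=cv2.INTER_CUBIC);b=im[200:350,190:380]
b=cv2.resize(b,(507,400),interpolation=cv2.INTER_CUBIC);cv2.imwrite('pics/c7.png',cv2.resize(np.hstack([a,b]),None,fx=.8,fy=.8))
E
```

```text
[0.4126852  0.3698409  0.06846902] 0.35812292512428834 [-0.75912164 -0.54916544 -0.14756455]
```

View pics/c7.png

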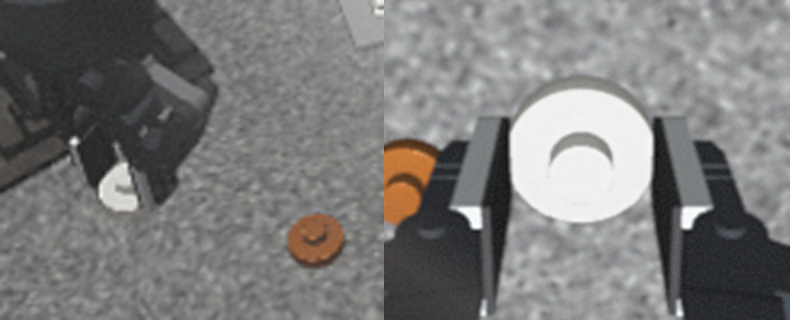

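The die is held flat, stud up, by the disc side, with the pad ends near crop y=117. The disc was caught at TCP −13.5 mm but missed at −10, so the pad ends are about 22 mm behind the TCP and now sit almost at the die's underside. That is too low for the 6 mm pocket, so I'll set it down and re-grip 5.5 mm higher.

Call:
step_arm:
  motion:
    - [255,0,35,0,0,0,0]
    - [255,0,65,0,0,0,0]
    - [255,0,82,0,0,0,0]
    - [255,0,88,0,0,0,0]
    - [255,0,89,0,0,0,0]
    - [255,0,89,0,0,0,0]
    - [120,0,89,0,0,0,0]
    - [120,0,89,0,0,0,0]
    - [120,0,86,0,0,0,0]
    - [120,0,84,0,0,0,0]
    - [120,0,84,0,0,0,0]

```text
t: 12.55
tool_pos: [0.4129, 0.37, -0.0151]
orientation: [-0.606, 0.363, -0.363, 0.607]
force: [-0.0, 0.9, -0.3]
opening: 0.529
```

Call:
step_arm:
  motion:
    - [255,0,0,0,0,0,0]
    - [255,0,0,0,0,0,0]
    - [255,0,0,0,0,0,0]
    - [255,0,0,0,0,0,0]
    - [255,0,0,0,0,0,0]
    - [255,0,-10,0,0,0,0]
    - [255,0,-40,0,0,0,0]
    - [255,0,-80,0,0,0,0]
    - [255,0,-100,0,0,0,0]
    - [255,0,-100,0,0,0,0]

```text
t: 13.55
tool_pos: [0.4138, 0.371, 0.088]
orientation: [-0.605, 0.362, -0.364, 0.609]
force: [0.2, 0.9, -1.4]
opening: 0.345
```

```bash
python3 - <<'E'
from h import *
from scipy.interpolate import CubicSpline
im,c=cap('wrist','w8.png');o=readout.get_obs();print(o['tool_pos'],o['opening'],o['force'],o['q'].round(2))
r=im[215:320,235:335];m=cv2.inRange(cv2.cvtColor(r,cv2.COLOR_BGR2HSV),(0,0,215),(180,40,255))
n,l,st,ce=cv2.connectedComponentsWithStats(m);print((st[1:]+[235,215,0,0,0]).tolist())
p=o['tool_pos'];w=np.array([p,[.46,.27,.09],[.51,.17,.09],[.5485,.0955,.08]])
s=np.r_[0,np.cumsum(np.linalg.norm(np.diff(w,axis=0),axis=1))]
plan(CubicSpline(s,w)(np.linspace(0,s[-1],9))[1:],az=.489)
E
```

```text
[0.41340431 0.37027921 0.08629424] 0.3476834201307693 [ 0.17420621  0.72477858 -1.01174161] [-0.4   0.63 -0.62  1.87  0.5   0.8  -0.79]
[[251, 237, 63, 60, 2931], [235, 297, 3, 10, 21], [328, 297, 7, 10, 55]]
[38.2, -1.0, -2.7] [0.429 0.335 0.087]
[76.5, -2.5, -4.8] [0.445 0.301 0.089]
[114.8, -3.9, -6.5] [0.462 0.266 0.09 ]
[153.2, -4.9, -7.8] [0.479 0.232 0.091]
[191.6, -4.9, -8.9] [0.496 0.197 0.091]
[229.9, -3.4, -9.7] [0.514 0.163 0.09 ]
[268.0, 0.1, -10.3] [0.531 0.129 0.086]
[306.0, 6.1, -10.9] [0.548 0.096 0.08 ]
jaw az 0.4923371020815927 y [ 0.00314947  0.00216612 -0.99999269]
turn [-0.0038  0.0033 -0.0004]
```

Call:
step_arm:
  motion:
    - [255,38,-1,-3,0,0,0]
    - [255,76,-2,-5,0,0,0]
    - [255,115,-4,-6,0,0,0]
    - [255,153,-5,-8,0,0,0]
    - [255,192,-5,-9,-0.004,0,0]
    - [255,230,-3,-10,-0.004,0,0]
    - [255,268,0,-10,-0.004,0,0]
    - [255,306,6,-11,-0.004,0,0]
    - [255,306,6,-11,-0.004,0,0]
    - [255,306,6,-11,-0.004,0,0]
    - [255,306,6,-11,-0.004,0,0]

```text
t: 14.7
tool_pos: [0.5477, 0.0964, 0.0798]
orientation: [-0.607, 0.363, -0.362, 0.607]
force: [-0.9, 1.4, -0.5]
opening: 0.347
```

```bash
python3 - <<'E'
from h import *
im,c=cap('wrist','w9.png');o=readout.get_obs();p=o['tool_pos'];print(p,o['opening'],o['force'],o['dq'].round(3))
print(proj(c,[.5485,.0955,.036]),proj(c,[.5485,.0955,.030]))
cv2.imwrite('pics/w9b.png',im)
E
```

```text
[0.54777452 0.09661469 0.07998731] 0.3452870337277049 [-0.60753848  0.7562797  -0.32999205] [-0.002 -0.004  0.001 -0.002  0.001  0.002  0.002]
[282.86689359 220.6947767 ] [282.84823284 217.59118685]
```

View pics/w9b.png

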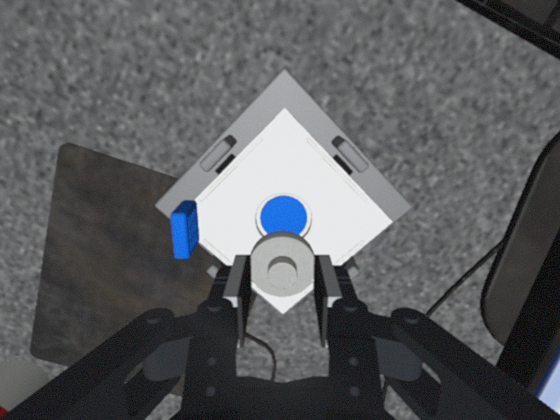

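The view (10th picture) shows the die held flat at (282,265), stud up. The pocket's blue disc is just ahead at (283,215), and the tab is at (186,229), clear of the fingers. Now I measure the offset of the die from the pocket.

```bash
python3 - <<'E'
from h import *
im=cv2.imread('pics/w9.png');c=imaging.get_calibration('wrist');o=readout.get_obs();p=o['tool_pos'];R=Rn.from_quat(o['orientation']).as_matrix()
hsv=cv2.cvtColor(im,cv2.COLOR_BGR2HSV)
def fitc(pts):
    A=np.c_[2*pts,np.ones(len(pts))];s=np.linalg.lstsq(A,(pts**2).sum(1),rcond=None)[0];return s[:2],np.sqrt(s[2]+s[:2]@s[:2])
m=cv2.inRange(hsv,(100,120,90),(130,255,255));m[:, :235]=0;m[:,330:]=0
cn=max(cv2.findContours(m,0,1)[0],key=cv2.contourArea)[:,0].astype(float)
print('blue',cn.min(0),cn.max(0))
pt=np.array([onplane(c,q,.030)[:2] for q in cn if q[1]<222]);cen,rad=fitc(pt);print('pocket',cen,rad)
# die: bright disc (grey) edges: gradient threshold on disc top
g=cv2.cvtColor(im,cv2.COLOR_BGR2GRAY);print(g[262:268:3,245:320:3].tolist());print(g[225:305:3,262].tolist(),g[225:305:3,300].tolist())
hz=p[2]+.0255
cs=imaging.get_calibration('scene')
for dx in(-2,0,2): 
  q=p+R[:,0]*dx/1000; q[2]=hz; print(dx,proj(c,q), [proj(c,q+.0165*np.array(v))[1].round(1) for v in(R[:,0],-R[:,0])],[proj(c,q+.0165*np.array(v))[0].round(1) for v in(R[:,2],-R[:,2])])
E
```

```text
blue [260. 196.] [306. 234.]
pocket [0.54875076 0.09562956] 0.01571471814162982
[[43, 13, 152, 184, 179, 179, 183, 183, 155, 93, 101, 136, 140, 139, 112, 91, 95, 183, 183, 180, 178, 179, 187, 94, 24], [29, 14, 148, 180, 179, 180, 181, 184, 99, 129, 181, 184, 183, 184, 187, 174, 97, 147, 181, 181, 183, 181, 183, 77, 24]]
[124, 219, 235, 150, 127, 94, 167, 183, 187, 183, 183, 185, 185, 181, 183, 182, 182, 183, 179, 179, 179, 181, 217, 234, 140, 103, 103] [100, 92, 111, 221, 86, 106, 188, 180, 181, 183, 185, 181, 182, 184, 183, 180, 182, 181, 177, 180, 181, 183, 186, 234, 232, 140, 87]
-2 [282.94649936 266.32934873] [np.float64(296.3), np.float64(234.4)] [np.float64(317.6), np.float64(248.3)]
0 [282.94767536 270.06819988] [np.float64(299.8), np.float64(238.3)] [np.float64(317.5), np.float64(248.4)]
2 [282.9488426  273.77844101] [np.float64(303.3), np.float64(242.3)] [np.float64(317.3), np.float64(248.6)]
```

The pocket is at (0.5488, 0.0956), the same as from the top camera. I move 2 mm along x and descend gently while watching the force. The underside should touch the pocket floor at TCP z≈0.0145.

Call:
step_arm:
  motion:
    - [255,2,20,0.4,0,0,0]
    - [255,2,40,0.4,0,0,0]
    - [255,2,52,0.4,0,0,0]
    - [255,2,57,0.4,0,0,0]
    - [255,2,57,0.4,0,0,0]
    - [255,2,57,0.4,0,0,0]

```text
t: 15.35
tool_pos: [0.5493, 0.0954, 0.0236]
orientation: [-0.607, 0.363, -0.362, 0.607]
force: [-0.8, -0.1, -0.4]
opening: 0.343
```

```bash
python3 - <<'E'
from h import *
im,c=cap('wrist','w10.png');o=readout.get_obs();p=o['tool_pos'];R=Rn.from_quat(o['orientation']).as_matrix();print(p,o['opening'],o['force'])
g=cv2.cvtColor(im,cv2.COLOR_BGR2GRAY).astype(int);hsv=cv2.cvtColor(im,cv2.COLOR_BGR2HSV)
# column / row profiles
print('col262',g[225:310:2,262].tolist());print('col300',g[225:310:2,300].tolist());print('row262',g[262,244:322:2].tolist())
# tray outline vs world, die top-face: connected gray region
m=cv2.inRange(hsv,(0,0,165),(180,40,205));m[:230]=0;m[310:]=0;m[:,:246]=0;m[:,318:]=0
n,l,st,ce=cv2.connectedComponentsWithStats(m);i=1+st[1:,4].argmax();print(st[i],ce[i])
q=np.array([.5488,.0956,.0])
for z in(.036,.04,.045,.05): print(z,proj(c,q+[0,0,z]).round(1),[proj(c,q+[0,0,z]+s*.0165*R[:,k])[1-k//2].round(1) for k in(0,2) for s in(-1,1)])
E
```

```text
[0.54945396 0.0953435  0.02372872] 0.346598416102841 [-0.13982453  0.13045024  0.23446842]
col262 [222, 226, 202, 100, 94, 102, 94, 87, 108, 173, 183, 183, 181, 184, 182, 183, 184, 180, 181, 179, 181, 182, 179, 182, 182, 180, 184, 177, 177, 180, 176, 182, 180, 219, 232, 232, 233, 232, 233, 232, 232, 232, 232]
col300 [220, 229, 139, 100, 105, 96, 89, 94, 138, 183, 183, 184, 178, 182, 183, 186, 183, 179, 180, 185, 182, 179, 183, 182, 180, 177, 180, 179, 180, 183, 180, 179, 182, 185, 230, 234, 233, 233, 232, 233, 232, 232, 234]
row262 [67, 20, 23, 91, 181, 181, 179, 178, 179, 180, 181, 185, 180, 114, 99, 99, 110, 136, 139, 141, 136, 129, 104, 95, 89, 117, 184, 184, 182, 183, 176, 177, 181, 185, 184, 95, 21, 26, 68]
[ 252  237   62   60 2784] [281.89583333 267.00574713]
0.036 [282.1 256.4] [np.float64(226.6), np.float64(284.5), np.float64(250.0), np.float64(314.2)]
0.04 [282.1 260.1] [np.float64(229.7), np.float64(288.7), np.float64(249.3), np.float64(314.9)]
0.045 [282.1 264.8] [np.float64(233.7), np.float64(294.1), np.float64(248.4), np.float64(315.8)]
0.05 [282.1 269.9] [np.float64(238.0), np.float64(299.8), np.float64(247.4), np.float64(316.8)]
```

Call:
step_arm:
  motion:
    - [255,0.5,3,0,0,0,0]
    - [255,0.5,5,0,0,0,0]
    - [255,0.5,6,0,0,0,0]
    - [255,0.5,6,0,0,0,0]

```text
t: 15.8
tool_pos: [0.5497, 0.0949, 0.0176]
orientation: [-0.607, 0.363, -0.362, 0.607]
force: [0.6, -0.1, -0.5]
opening: 0.344
```

Call:
step_arm:
  motion:
    - [255,0,1,0,0,0,0]
    - [255,0,2,0,0,0,0]
    - [255,0,2,0,0,0,0]

```text
t: 16.1
tool_pos: [0.5496, 0.0949, 0.0155]
orientation: [-0.607, 0.363, -0.362, 0.607]
force: [0.5, -0.3, -0.7]
opening: 0.349
```

Call:
step_arm:
  motion:
    - [255,0,1,0,0,0,0]
    - [255,0,1.5,0,0,0,0]
    - [255,0,1.5,0,0,0,0]

```text
t: 16.4
tool_pos: [0.5497, 0.0949, 0.015]
orientation: [-0.607, 0.362, -0.363, 0.607]
force: [-7.7, -2.3, 23.8]
opening: 0.344
```

Contact came at TCP z=0.015, exactly where the pocket floor should be, so the die is in the pocket. Now I release and rise.

Call:
step_arm:
  motion:
    - [255,0,-1,0,0,0,0]
    - [135,0,-1,0,0,0,0]
    - [135,0,-1,0,0,0,0]
    - [135,0,-2,0,0,0,0]
    - [135,0,-10,0,0,0,0]
    - [135,0,-30,0,0,0,0]
    - [135,0,-60,0,0,0,0]
    - [135,0,-80,0,0,0,0]
    - [135,0,-80,0,0,0,0]
    - [135,0,-80,0,0,0,0]

```text
t: 17.4
tool_pos: [0.5498, 0.0947, 0.0954]
orientation: [-0.607, 0.362, -0.363, 0.607]
force: [0.1, -0.0, -0.6]
opening: 0.47
```

```bash
python3 - <<'E'
from h import *
im,c=cap('wrist','w11.png');o=readout.get_obs();p=o['tool_pos'];R=Rn.from_quat(o['orientation']).as_matrix();print(p,o['opening'],o['force'])
hsv=cv2.cvtColor(im,cv2.COLOR_BGR2HSV)
m=cv2.inRange(hsv,(100,120,60),(130,255,255));n,l,st,ce=cv2.connectedComponentsWithStats(m)
for i in range(1,n):
    if st[i,4]>30: print('blue',st[i],ce[i])
for nm,z,x,y in(('tabfoot',.036,-44,-44),('tabtop',.064,-44,-44)):
    a=-.297;q=np.array([.5488+x/1e3*np.cos(a)-y/1e3*np.sin(a),.0956+x/1e3*np.sin(a)+y/1e3*np.cos(a),z]);print(nm,q,proj(c,q))
cv2.imwrite('pics/c11.png',cv2.resize(im[80:330,130:430],None,fx=2,fy=2))
E
```

```text
[0.54946757 0.09466387 0.09480122] 0.4702986011623472 [-0.36755222 -0.68276812  0.05978281]
blue [261 186  36  15  73] [276.52054795 189.83561644]
blue [ 176  191   25   54 1117] [188.12085944 217.14324082]
blue [514 280  46  96 412] [537.01699029 328.61407767]
tabfoot [0.49384965 0.0664031  0.036     ] [195.13503925 209.58032056]
tabtop [0.49384965 0.0664031  0.064     ] [184.39763321 224.02200282]
```

View pics/c11.png

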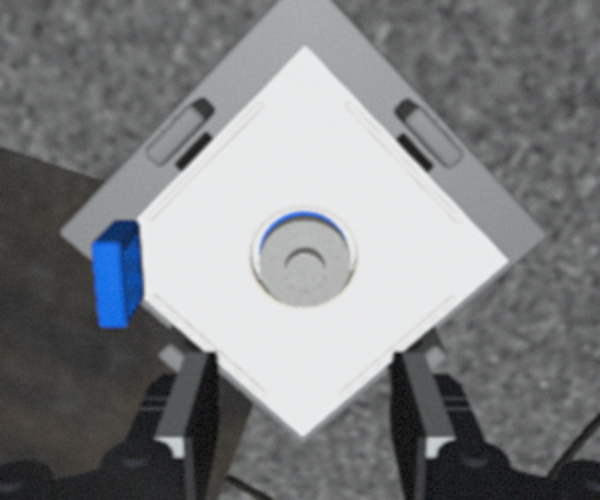

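The die sits stud up in the pocket and is released (11th picture). Next is the tab, predicted at (0.494, 0.066) and matching the blue blob: −62.5 mm along tool z, then straight down.

Call:
step_arm:
  motion:
    - [135,-0.5,0,-32,0,0,0]
    - [135,-1,0,-62.5,0,0,0]
    - [135,-1,0,-62.5,0,0,0]
    - [135,-1,0,-62.5,0,0,0]
    - [135,-1,25,-62.5,0,0,0]
    - [135,-1,50,-62.5,0,0,0]
    - [135,-1,68,-62.5,0,0,0]
    - [135,-1,74,-62.5,0,0,0]
    - [135,-1,76,-62.5,0,0,0]
    - [135,-1,76,-62.5,0,0,0]
  newtons: 80

```text
t: 18.45
tool_pos: [0.4944, 0.0662, 0.019]
orientation: [-0.607, 0.362, -0.363, 0.607]
force: [0.3, 0.0, 0.3]
opening: 0.467
```

Call:
step_arm:
  motion:
    - [255,0,0,0,0,0,0]
    - [255,0,0,0,0,0,0]
    - [255,0,0,0,0,0,0]
    - [255,0,0,0,0,0,0]
    - [255,0,0,0,0,0,0]
    - [255,0,0,0,0,0,0]

```text
t: 19.05
tool_pos: [0.4948, 0.0662, 0.0199]
orientation: [-0.607, 0.362, -0.363, 0.607]
force: [-2.3, -1.8, 11.2]
opening: 0.091
```

```bash
python3 - <<'E'
from h import *
o=readout.get_obs();p=o['tool_pos'];R=Rn.from_quat(o['orientation']);print(p,o['opening'],o['force'])
al=-.297;dg=np.array([np.cos(np.pi/4+al),np.sin(np.pi/4+al),0]);far=np.array([.5488,.0956,.030])+.0735*dg
ax=np.cross(dg,[0,0,-1.]);  # test sign: near corner must rise
P=[]
for th in np.arange(.03,.22,.03):
    T=Rn.from_rotvec(-ax*th); 
    if T.apply(-dg)[2]<0: T=T.inv()
    q=far+T.apply(p-far)
    print(round(th,2),(R.inv().apply(q-p)*1000).round(1),(R.inv()*T*R).as_rotvec().round(4))
E
```

```text
[0.49475463 0.06615921 0.01990027] 0.09143169546016447 [-2.29093585 -1.82356831 11.17835062]
0.03 [ 0.  -4.1 -0.2] [-0.03   -0.      0.0002]
0.06 [ 0.  -8.1 -0.4] [-0.06   -0.      0.0003]
0.09 [  0.  -12.2  -0.3] [-0.09   -0.0001  0.0005]
0.12 [  0.  -16.2  -0.2] [-1.2e-01 -1.0e-04  6.0e-04]
0.15 [  0.  -20.3   0. ] [-1.5e-01 -1.0e-04  8.0e-04]
0.18 [  0.  -24.3   0.4] [-1.8e-01 -1.0e-04  1.0e-03]
0.21 [  0.  -28.4   0.9] [-2.1e-01 -1.0e-04  1.1e-03]
```

The tab is gripped (opening 0.09). Now I peel by rotating about the far corner.

Call:
step_arm:
  motion:
    - [255,0,-2,0,-0.015,0,0]
    - [255,0,-4,-0.2,-0.03,0,0]
    - [255,0,-6,-0.3,-0.045,0,0]
    - [255,0,-8,-0.4,-0.06,0,0]
    - [255,0,-10,-0.4,-0.075,0,0]
    - [255,0,-12,-0.3,-0.09,0,0]
    - [255,0,-14,-0.3,-0.105,0,0]
    - [255,0,-16,-0.2,-0.12,0,0]
    - [255,0,-16,-0.2,-0.12,0,0]
    - [255,0,-16,-0.2,-0.12,0,0]

```text
t: 20.05
tool_pos: [0.4936, 0.0655, 0.0359]
orientation: [0.643, -0.384, 0.34, -0.569]
force: [-6.4, -3.1, 1.0]
opening: 0.088
```

```bash
python3 - <<'E'
from h import *
im,c=cap('wrist','w12.png');o=readout.get_obs();print(o['tool_pos'],o['opening'],o['force'],o['torque'])
s,cs=cap('scene','s12.png')
E
```

```text
[0.49364922 0.06554815 0.0359236 ] 0.09231056746013765 [-5.88782499 -2.97024415  0.55426172] [-0.76894082  1.16817091 -0.04437256]
```

```bash
cat > chk.py <<'E'
from h import *
# tray pose from the blue pocket/white plate is hidden by the die, so compare tray-top corners in scene with predictions
def corners(f):
    s=cv2.imread(f);r=s[150:260,200:310];m=cv2.inRange(cv2.cvtColor(r,cv2.COLOR_BGR2HSV),(0,0,175),(180,45,255))
    m=cv2.morphologyEx(m,cv2.MORPH_OPEN,np.ones((2,2)))
    cn=max(cv2.findContours(m,0,2)[0],key=cv2.contourArea);h=cv2.convexHull(cn)[:,0]+[200,150]
    return h[h[:,0].argmin()],h[h[:,0].argmax()],h[h[:,1].argmin()],h[h[:,1].argmax()],cv2.contourArea(cn)
E
python3 - <<'E'
from chk import *
cs=imaging.get_calibration('scene')
for f in('pics/s0.png','pics/s12.png'): print(f,corners(f))
al=-.297;A=Rn.from_rotvec([0,0,al]);dg=A.apply([.7071,.7071,0]);C=np.array([.5488,.0956,0]);far=C+[0,0,.03]+.0735*dg
for th in(0,.06,.12):
    T=Rn.from_rotvec(np.cross(-dg,[0,0,1])*th)
    print(th,{k:proj(cs,far+T.apply(C+[0,0,.036]+A.apply(np.array(k+(0,))*.052)-far)).round(1).tolist() for k in((-1,-1),(-1,1),(1,1),(1,-1))})
E
```

```text
pics/s0.png (array([235, 209]), array([285, 211]), array([278, 198]), array([249, 237]), 1323.5)
pics/s12.png (array([235, 209]), array([282, 219]), array([266, 198]), array([248, 234]), 1074.5)
0 {(-1, -1): [292.4, 224.4], (-1, 1): [246.0, 236.5], (1, 1): [233.7, 206.5], (1, -1): [277.2, 196.0]}
0.06 {(-1, -1): [292.1, 221.3], (-1, 1): [245.6, 235.0], (1, 1): [233.6, 206.5], (1, -1): [276.9, 194.5]}
0.12 {(-1, -1): [291.5, 218.2], (-1, 1): [245.1, 233.4], (1, 1): [233.5, 206.5], (1, -1): [276.5, 192.9]}
```

The far corner has not moved, at (235,209) in the scene view. The side corner rose 3 px, as predicted for a 0.12 rad peel, which lifts the near corner about 17.6 mm. I continue to 0.2 rad to clear the far pads.

Call:
step_arm:
  motion:
    - [255,0,-2,0,-0.015,0,0]
    - [255,0,-4,-0.2,-0.03,0,0]
    - [255,0,-6,-0.3,-0.045,0,0]
    - [255,0,-8,-0.4,-0.06,0,0]
    - [255,0,-10,-0.4,-0.075,0,0]
    - [255,0,-11,-0.4,-0.08,0,0]
    - [255,0,-11,-0.4,-0.08,0,0]

```text
t: 20.85
tool_pos: [0.4949, 0.0664, 0.047]
orientation: [0.665, -0.397, 0.325, -0.543]
force: [-0.9, 0.0, -2.4]
opening: 0.091
```

```bash
python3 - <<'E'
from chk import *
s,cs=cap('scene','s13.png');print(corners('pics/s13.png'));o=readout.get_obs();print(o['opening'],o['force'],o['torque'])
plan([o['tool_pos']+[0,0,z] for z in(.01,.02,.04,.06,.08)],az=.4895)
E
```

```text
(array([235, 210]), array([291, 225]), array([270, 195]), array([251, 238]), 1283.5)
0.0929592776947082 [ 0.27836718 -0.12756523 -0.18158158] [ 0.16620371 -0.31153833  0.03784389]
[0.0, -9.8, -2.0] [0.495 0.066 0.057]
[0.0, -19.6, -4.0] [0.495 0.066 0.067]
[0.0, -39.2, -8.0] [0.495 0.066 0.087]
[0.0, -58.8, -12.0] [0.495 0.066 0.107]
[0.1, -78.4, -15.9] [0.495 0.066 0.127]
jaw az 0.49374663615047715 y [-0.1751941  -0.09510102 -0.97993001]
turn [0.2007 0.0043 0.0011]
```

Call:
step_arm:
  motion:
    - [255,0,-5,-1,0,0,0]
    - [255,0,-10,-2,0,0,0]
    - [255,0,-15,-3,0,0,0]
    - [255,0,-20,-4,0,0,0]
    - [255,0,-25,-5,0,0,0]
    - [255,0,-30,-6,0,0,0]
    - [255,0,-35,-7,0,0,0]
    - [255,0,-40,-8,0,0,0]
    - [255,0,-40,-8,0,0,0]

```text
t: 21.8
tool_pos: [0.4951, 0.0664, 0.0884]
orientation: [0.665, -0.397, 0.325, -0.543]
force: [0.7, 0.1, -1.9]
opening: 0.093
```

```bash
python3 - <<'E'
from chk import *
s,cs=cap('scene','s14.png');im,c=cap('wrist','w14.png');o=readout.get_obs();print(o['tool_pos'],o['opening'],o['force'],o['torque'])
a=cv2.resize(s[120:270,190:340],(450,450),interpolation=cv2.INTER_CUBIC);b=cv2.resize(im,None,fx=.62,fy=.62)
b=cv2.copyMakeBorder(b,0,450-b.shape[0],0,0,cv2.BORDER_CONSTANT);cv2.imwrite('pics/c14.png',np.hstack([a,b]))
E
```

```text
[0.49481875 0.06630983 0.08773899] 0.09104497772465135 [-0.66480702 -0.19772195 -1.18938302] [ 0.01671968 -0.14957642  0.02272008]
```

View pics/c14.png

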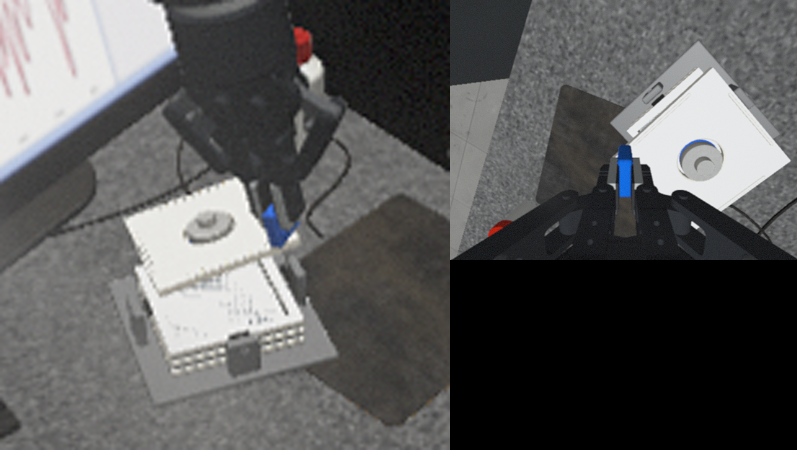

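The tray is free and hanging from the tab, with the die still in its pocket, stud up (12th and last picture). Now I level it slowly and raise it about 30 mm more.

Call:
step_arm:
  motion:
    - [255,0,-3,-0.6,0.02,0,0]
    - [255,0,-6,-1.2,0.04,0,0]
    - [255,0,-9,-1.8,0.06,0,0]
    - [255,0,-12,-2.4,0.08,0,0]
    - [255,0,-15,-3,0.1,0,0]
    - [255,0,-18,-3.6,0.12,0,0]
    - [255,0,-21,-4.2,0.14,0,0]
    - [255,0,-24,-4.8,0.16,0,0]
    - [255,0,-27,-5.4,0.18,0,0]
    - [255,0,-30,-6,0.2,0.002,0.001]
    - [255,0,-30,-6,0.2,0.002,0.001]
    - [255,0,-30,-6,0.2,0.002,0.001]

```text
t: 23.1
tool_pos: [0.4949, 0.0663, 0.1184]
orientation: [0.607, -0.363, 0.363, -0.606]
force: [0.9, 0.1, -2.0]
opening: 0.096
```

```bash
python3 - <<'E'
from chk import *
o=readout.get_obs();p=o['tool_pos'];R=Rn.from_quat(o['orientation']).as_matrix();print(o['t'],p,R[:,1].round(3),o['opening'],o['force'],np.abs(o['dq']).max())
ims={n:cap(n,f'f_{n}.png') for n in('scene','top')}
t=ims['top'][0];ct=ims['top'][1];cs=ims['scene'][1]
# white quad in top, at expected top-face height
ztop=p[2]+.0161
r=t[130:240,205:320];m=cv2.inRange(cv2.cvtColor(r,cv2.COLOR_BGR2HSV),(0,0,200),(180,50,255));cn=max(cv2.findContours(m,0,2)[0],key=cv2.contourArea)
q=cv2.minAreaRect(cv2.convexHull(cn));P=np.array([onplane(ct,b+[205,130],ztop) for b in cv2.boxPoints(q)]);print('tray quad',P.round(4).tolist(),P.mean(0))
# expected tray corners from TCP (level) vs scene
al=-.297;A=Rn.from_rotvec([0,0,al]);tab=np.array([p[0],p[1],ztop]);C=tab+A.apply([.044,.044,0])
print('expected centre',C,'lower rim z',ztop-.006)
print({k:proj(cs,C+A.apply(np.array(k+(0,))*.052)).round(1).tolist() for k in((-1,-1),(-1,1),(1,1),(1,-1))})
s=ims['scene'][0][120:215,200:320];m=cv2.inRange(cv2.cvtColor(s,cv2.COLOR_BGR2HSV),(0,0,185),(180,45,255));cn=max(cv2.findContours(m,0,2)[0],key=cv2.contourArea)
h=cv2.convexHull(cn)[:,0]+[200,120];print('scene L,R,T,B',h[h[:,0].argmin()],h[h[:,0].argmax()],h[h[:,1].argmin()],h[h[:,1].argmax()])
E
```

```text
23.1 [0.49494627 0.06627937 0.11841716] [-0. -0. -1.] 0.09557146027871163 [ 0.88196827  0.10485651 -2.00612018] 0.007838670382760097
tray quad [[0.6095, 0.1304, 0.1345], [0.6119, 0.1282, 0.1345], [0.6107, 0.127, 0.1345], [0.6084, 0.1292, 0.1345]] [0.61013372 0.12873022 0.13451716]
expected centre [0.54989663 0.09547627 0.13451716] lower rim z 0.1285171620466045
{(-1, -1): [291.2, 188.3], (-1, 1): [241.3, 200.3], (1, 1): [228.7, 171.2], (1, -1): [275.0, 160.8]}
scene L,R,T,B [200 170] [254 120] [254 120] [201 170]
```

The colour masks missed the shaded tray, so I'll redo the check with looser thresholds.

```bash
python3 - <<'E'
from chk import *
cs=imaging.get_calibration('scene')
s=cv2.imread('pics/f_scene.png');hsv=cv2.cvtColor(s,cv2.COLOR_BGR2HSV)
for v in(130,150,165):
    m=cv2.inRange(hsv,(0,0,v),(180,60,255));m[:150]=0;m[210:]=0;m[:,:222]=0;m[:,300:]=0
    m=cv2.morphologyEx(m,cv2.MORPH_OPEN,np.ones((3,3)))
    n,l,st,ce=cv2.connectedComponentsWithStats(m)
    lab=l[178,242];ys,xs=np.nonzero(l==lab);print(v,lab,st[lab])
    h=cv2.convexHull(np.c_[xs,ys].astype(np.int32));print(cv2.approxPolyDP(h,4,True)[:,0].tolist())
g=hsv[:,:,2];print('col 245',g[150:225:3,245].tolist());print('row 185',g[185,222:300:3].tolist())
C=np.array([.5499,.0955,.1345]);print('die pred',proj(cs,C+[0,0,.004]),proj(cs,C+[0,0,.010]))
m2=cv2.inRange(hsv,(0,0,60),(180,60,190));m2[:170]=0;m2[192:]=0;m2[:,:245]=0;m2[:,278:]=0
n,l,st,ce=cv2.connectedComponentsWithStats(m2);print([(st[i].tolist(),ce[i].round(1).tolist()) for i in range(1,n) if st[i,4]>15])
t=cv2.imread('pics/f_top.png');ct=imaging.get_calibration('top');gt=cv2.cvtColor(t,cv2.COLOR_BGR2HSV)[:,:,2]
print('top die pred',proj(ct,C),'row',gt[int(proj(ct,C)[1]),235:300:3].tolist())
E
```

```text
130 2 [ 229  163   53   40 1421]
[[281, 192], [242, 202], [229, 171], [272, 164]]
150 2 [ 229  164   52   37 1323]
[[280, 192], [241, 200], [229, 171], [271, 164]]
165 2 [ 230  164   51   37 1273]
[[280, 191], [241, 200], [230, 172], [271, 164]]
col 245 [63, 101, 119, 125, 112, 117, 214, 232, 232, 232, 233, 233, 233, 232, 232, 233, 234, 139, 103, 234, 130, 179, 233, 231, 230]
row 185 [121, 121, 108, 125, 173, 234, 232, 233, 233, 234, 225, 130, 130, 156, 226, 234, 232, 232, 232, 239, 111, 122, 86, 115, 110, 65]
die pred [258.93144525 177.96477527] [258.73332468 175.63388839]
[([250, 175, 18, 11, 146], [258.7, 180.1])]
top die pred [265.05926397 179.69247048] row [139, 138, 136, 121, 154, 162, 164, 167, 154, 137, 129, 129, 130, 133, 134, 130, 130, 130, 127, 122, 121, 120]
```

The corners measured in the scene view, (241,200) and (229,171), match the level-tray prediction of (241.3,200.3) and (228.7,171.2). The die blob is centred at (258.7,180), over the pocket. I'm handing in.

```bash
python3 -c "
from cell import ticket;print(ticket.sign_off())"
```

```text
the job is handed in; nothing more can be done
None
```

The steel die base is in the tray's pocket, stud up. I peeled the tray by its tab and handed in at about 23 s while holding it level over the stack. The sign-off gave no verdict.

- **Die placement:** The tray floor stopped the die at the expected height, and a picture after release showed it in the pocket, stud up.
- **Peel:** I turned the tray about its far corner to 0.12 rad, which lifts the tab corner by about 17.6 mm. In the scene image the far corner had not moved. I then went on to 0.2 rad, where the force dropped to little more than the tray's weight.
- **Final hold:** The tool is vertical and still, with the tab held at 80 N. The rim is about 0.128 m up, nearly 100 mm above its seat, and the tray centre is within about 2 mm of the stack's in plan. Two tray corners in the scene image match the level prediction to within 1 px, and the die shows over the pocket.

**What failed or disagreed:**
- **Missed grips:** The finger ends sat about 20–30 mm behind the reported tool point, so three closures came up empty, two only caught the upper edge of the disc, and one grip was too low and was redone.
- **Corner reading after 0.2 rad:** One corner reading, taken at the end of the 0.2 rad peel, was about 7 px off the prediction. A picture after the first lift showed the tray held properly.
- **Colour masks:** My first masks for the final check missed the shaded tray. I repeated that check in the scene view with looser thresholds, but not from the top camera.
- **Bystanders:** I did not re-measure the jars and the weight at the end. The tool path was planned clear of all three.

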